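# Put the carving kit away in the bench caddy

## Robot

A 7-joint arm with a two-finger parallel gripper is mounted at the origin on the work surface. World frame = base frame: x ahead of the robot, y to its left, z up, the work surface at z = 0. Lengths are in mm, angles in degrees, forces in N, time in s.
With the tool pointing down it reaches from about 400 to 875 mm from the base axis. Payload 6.5 kg.
Tool frame: the origin (TCP) lies on the mounting face of the last link; the fingertips stand 173 mm ahead of it and the grasp point (between the pads) lies 155 mm ahead of it; z points along the fingers, y is the line along which they close (so a half turn about z gives the same grasp; the last joint's range is limited). The gripper opens to 85 mm and grips with 20 to 120 N. Pads are 22 mm wide; open, the fingers measure 114 mm over their backs; the gripper's body (76 mm by 85 mm) begins 54 mm behind the grasp point. The pads swing forward as they close: fully open they stand 13 mm farther back than shut.
Start: joints at [61.639, 30.733, -0.252, 88.115, 0.149, 61.152, -4.079], TCP at [270.256, -591.144, 404.69] pointing down, gripper open.
Joint ranges: [-154.64, 154.64], [-21.42, 123.67], [-72.66, 72.17], [13.99, 137.28], [-74.86, 254.86], [10.95, 109.41], [-158.01, 158.01]. Speed limits (degrees/s): [136.94, 136.94, 180, 180, 180, 180, 180].

## Interface

Orientations are given as [roll, pitch, yaw] about the fixed x, y, z axes, in that order (R = Rz(yaw) Ry(pitch) Rx(roll)).
In Python, from plant import readout, grab_frame, get_calibration, r gives the robot as it stands.
- The arm moves only by the tool arm_command, never from a script. Its argument "series" is a list of rows, each an object with "translation": the shift along the world's x, y, z each as a share of 200 mm, from -1 to 1, a list of three; "rot": the turn, a rotation vector about the world's x, y, z each as a share of 90 degrees, from -1 to 1, a list of three; "jaw": the opening, from -1 (shut) to 1 (fully open). In form: [{"translation": [x, y, z], "rot": [rx, ry, rz], "jaw": jaw}, ...]. A call has exactly 8 rows; each row is the pose to reach, as a shift and turn from the pose commanded when the call began; what a row does not reach only later rows make up. A row lasts 1/8 s, in which the tool goes at most 62.5 mm and 10.7 degrees, less where a joint would pass 70% of its speed; a pose out of reach is approached as far as the arm can. A call with a number of a shift or a turn outside -1 to 1 is refused whole. A call with a gripper value outside its range is refused whole. The fingers move at their own pace and stop on an object; "grip_force" is the grip in N (left out, the last holds). Time passes only in rows, so rows that repeat a pose let the fingers close, or fill a call up. It gives the time, the measured TCP pose, the force, the opening and the grip force at its end, in the units of the state.
- readout.observe(): the state, without advancing time (a new reading comes with each control period).
- grab_frame(name): name is "side" or "top" or "wrist"; returns (picture, depth): 480x640x3 uint8, blue, green, red; 480x640 float32, mm along the optical axis (not along the pixel's ray), 0 where there is no reading.
- get_calibration(name): a dict with "fx", "fy", "cx", "cy" (pixels), "distortion" ([k1, k2, p1, p2, k3] as OpenCV has them; the pictures are not rectified), "xyz" and "orientation" of the camera in the world. Camera axes: x right, y down, z forward; pixel columns grow to the right and rows downward; lengths in mm; the calibration is good to about 2 mm. A picture is of the moment at which its call begins: read the wrist's pose just before it. get_calibration takes no time and is no camera call; for the wrist camera it gives the pose at the moment of the call.
- r.sign_off(): hands the job in; it is judged then, once.
The state is a dict: "t": time; "q": joint angles; "dq": joint speeds; "tau": joint torques, N m; "tool_pos": TCP position; "tool_rot": TCP orientation; "wrist_force": force on the tool from outside, world axes, zero at the start; "ft_torque": the same for the moment, N m; "width": finger opening in mm; "grasp_force": force on a finger pad.
Only numpy, scipy, OpenCV 4.12 (cv2) and the standard library are available. Lean on these libraries where they do the work, as an engineer would, in place of code of your own. Each camera call takes 0.05 s, during which the arm holds its last target. There are 200 camera calls.

## Task

Put the carving kit away in the wooden caddy: the narrow jar upright in the round pocket, the sharpening stone upright in the oblong pocket, and the two keyed cases stacked squarely on the keyed plate, the larger one below, each with its notch over the key beneath it so that it sits flat. Set things down rather than dropping them, and leave the plain case without a key and the wide jar where they are.

Things in the scene. Friction and masses are not known exactly. Their poses are not given: they have to be found in the camera images.
- caddy: Shallow wooden caddy fixed to the bench, 286 (x) x 116 (y) mm, floor 4 mm thick, rim 12 mm high and 6 mm thick. Origin: centre of the underside, z up. Its three places lie on its x axis at -90, 0 and +90 mm from the origin, centred in y, on its floor.
- round_pocket: Round wooden pocket, outside diameter 66 mm, inside 58 mm, 12 mm high, floor 3 mm thick. Origin: centre of the underside, z up. Fixed at one of the caddy's three places (which one changes), x along the caddy's length.
- oblong_pocket: Oblong wooden pocket, outside 74 (x) x 50 (y) mm, inside 66 x 42 mm, 12 mm high, floor 3 mm thick. Origin: centre of the underside, z up. Fixed at one of the caddy's three places (which one changes), x along the caddy's length.
- key_plate: Aluminium plate 68 (x) x 50 (y) x 6 mm with a dark key block on top (10 x 12 x 6 mm high, centred 21 mm towards +x). Origin: centre of the underside, z up. Fixed at one of the caddy's three places (which one changes), x along the caddy's length to within 0.15 rad.
- large_case: Larger keyed bur case: rigid closed aluminium box 68 (x) x 56 (y) x 28 mm high, plus a dark key block on top (10 x 12 x 6 mm high, centred 21 mm towards +x); under it, in the underside, a notch 20 mm wide, 8 high, from 12 mm off centre out through the +x end (4 mm play over a key; turned round, the case rocks on the key). Origin: centre of the underside, z up. Loose, flat on the bench, 0.16 kg.
- small_case: Smaller keyed bur case: rigid closed aluminium box 58 (x) x 44 (y) x 24 mm high, plus a dark key block on top (10 x 12 x 6 mm high, centred 21 mm towards +x); under it, in the underside, a notch 20 mm wide, 8 high, from 12 mm off centre out through the +x end (4 mm play over a key; turned round, the case rocks on the key). Origin: centre of the underside, z up. Loose, flat on the bench, 0.11 kg.
- plain_case: Look-alike that stays where it is: aluminium box 62 (x) x 50 (y) x 26 mm, flat top with no key, no notch. Origin: centre of the underside, z up. 
- narrow_jar: Narrow amber jar with black lid, straight-sided, diameter 44 mm, 60 mm tall, standing loose, about 0.13 kg. Origin: centre of the underside, z up. 
- wide_jar: Look-alike that stays where it is: wide amber jar with black lid, diameter 60 mm, 50 mm tall. Origin: centre of the underside, z up. 
- stone: Sharpening stone, two-layer grey block 52 (x) x 28 (y) x 50 mm tall, standing loose, about 0.17 kg; the two ends are alike. Origin: centre of the underside, z up. 

How it is judged:
By the outcome, as a careful person would: the job done as asked, in the order asked, and still so for the second after the job is handed in, with the robot touching nothing.
It also fails if it takes over 128 s, if anything falls off the work surface, if the arm or the gripper's body presses on something with over 40 N, if the wrist force passes 120 N, or if a joint passes its speed limit or range.

## Working session

There is one attempt and no reset: what is moved stays moved. The work goes in short steps, Python scripts to look and compute and a tool call to move; the robot and the scene stay as the last step left them, time stands still between calls to the robot, and variables do not carry over. Pictures are saved under pics/ and viewed, at most 14 in all, crops included, and the job is handed in when it is done.

Besides the shell and the picture viewer there is one more tool, called after "Call:" as name([rows], argument=value, ...), one row to a line, values as JSON. arm_command: Moves the arm, as the interface text tells. Its arguments: {"type":"object","properties":{"series":{"type":"array","items":{"type":"object","properties":{"translation":{"type":"array","items":{"type":"number"}},"rot":{"type":"array","items":{"type":"number"}},"jaw":{"type":"number"}}}},"grip_force":{"type":"number"}},"required":["series"]}

```bash
mkdir -p pics; ls
python3 - <<'E'
from plant import readout, grab_frame, get_calibration, r
import cv2,numpy as np
s=readout.observe();print(s)
for n in("side","top"):
    p,d=grab_frame(n);cv2.imwrite(f"pics/{n}0.png",p);np.save(f"pics/{n}0.npy",d);print(n,get_calibration(n))
print(get_calibration("wrist"))
E
```

```text
pics
{'t': 0.0, 'q': array([61.64023541, 30.77845312, -0.2542558 , 88.17039452,  0.14754729,
       61.14925129, -4.0785851 ]), 'dq': array([ 0.01418024, -0.01192992,  0.11544316,  0.07788861,  0.1132032 ,
       -0.08137673,  0.00040213]), 'tau': array([-6.54567225e-05, -5.83419514e+01,  1.04845405e+00, -2.59113157e+01,
        1.23581444e-02,  9.49426467e-03, -1.26518410e-05]), 'tool_pos': array([ 270.11318135, -590.8653111 ,  403.80406775]), 'tool_rot': array([-1.79902408e+02,  5.96086070e-03,  2.45710468e+01]), 'wrist_force': array([-0.20347875,  0.27512502, -0.89488981]), 'ft_torque': array([ 0.01884602, -0.06110367,  0.0746033 ]), 'grasp_force': 0.0, 'width': 85.70300790708949}
side {'fx': 489.12998353280955, 'fy': 489.12998353280955, 'cx': 322.87441120475415, 'cy': 241.00250882949624, 'distortion': array([-0.12204051,  0.        ,  0.        ,  0.        ,  0.        ]), 'xyz': array([ 32.52203556, 559.82711899, 583.624688  ]), 'orientation': array([-125.29186561,    1.10628729, -139.21829698])}
top {'fx': 499.2646953324676, 'fy': 499.2646953324676, 'cx': 323.79018658762556, 'cy': 234.4166661911511, 'distortion': array([-0.09147644,  0.        ,  0.        ,  0.        ,  0.        ]), 'xyz': array([426.79948472, -17.65378803, 824.48563039]), 'orientation': array([-1.72441587e+02,  1.10999940e-02, -8.97375701e+01])}
{'fx': 362.8341960356814, 'fy': 362.8341960356814, 'cx': 316.37037198629383, 'cy': 245.7755316710464, 'distortion': array([-0.02184771,  0.        ,  0.        ,  0.        ,  0.        ]), 'xyz': array([ 344.54220227, -554.59529448,  372.81813828]), 'orientation': array([ 1.61162141e+02,  5.83379517e-02, -6.55393228e+01])}
```

View pics/top0.png

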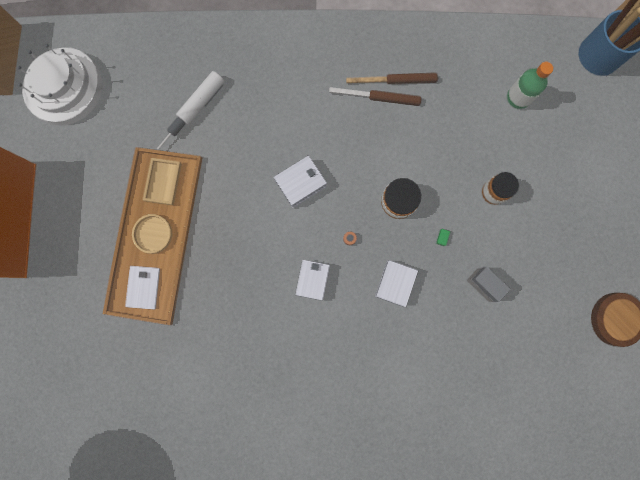

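View pics/side0.png

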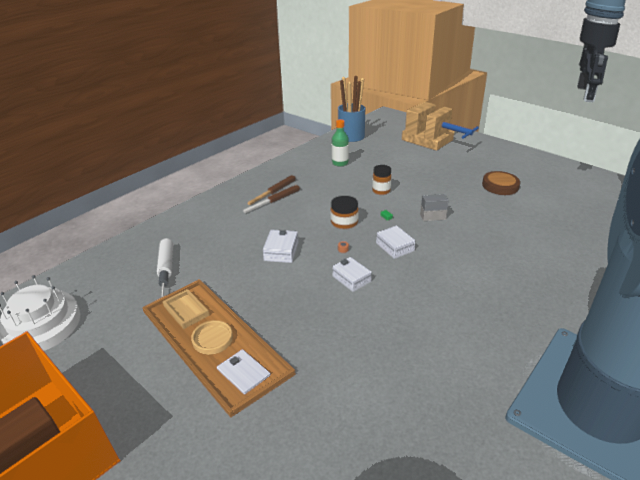

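The top view shows the caddy on the left: oblong pocket at (162,181), round pocket at (152,234), key plate at (142,287) with its key at (143,275). The large case is at (300,180) with its key at (311,173), and the small case at (313,280) with its key at (316,266). The plain case is at (398,284), the wide jar at (401,198), the narrow jar at (502,187) and the stone at (492,284). The side view agrees.

```bash
cat > h.py <<'E'
import numpy as np,cv2
from scipy.spatial.transform import Rotation as R
def cam(c):
    K=np.array([[c['fx'],0,c['cx']],[0,c['fy'],c['cy']],[0,0,1]]);return K,np.array(c['distortion']),R.from_euler('xyz',c['orientation'],degrees=True).as_matrix(),np.array(c['xyz'])
def rays(c,uv):
    K,D,M,t=cam(c);n=cv2.undistortPoints(np.float64(uv).reshape(-1,1,2),K,D)[:,0]
    return np.c_[n,np.ones(len(n))]@M.T,t
def plane(c,uv,z):
    d,t=rays(c,uv);return t+d*((z-t[2])/d[:,2])[:,None]
def cloud(c,dep):
    v,u=np.mgrid[:480,:640];d,t=rays(c,np.c_[u.ravel(),v.ravel()])
    P=(t+d*dep.reshape(-1,1)).reshape(480,640,3);P[dep==0]=np.nan;return P
def proj(c,P):
    K,D,M,t=cam(c);q=(np.float64(P).reshape(-1,3)-t)@M
    return cv2.projectPoints(q,np.zeros(3),np.zeros(3),K,D)[0][:,0]
def rect(c,mask,z):
    k,l,s,_=cv2.connectedComponentsWithStats(mask.astype(np.uint8))
    i=1+np.argmax(s[1:,4]);m=(l==i).astype(np.uint8)
    ct=max(cv2.findContours(m,cv2.RETR_EXTERNAL,cv2.CHAIN_APPROX_NONE)[0],key=len)[:,0]
    P=plane(c,ct,z)[:,:2]
    return cv2.minAreaRect(np.float32(P)),s[i,4]
E
python3 - <<'E'
from h import *
from plant import get_calibration
c=get_calibration("top");d=np.load("pics/top0.npy");im=cv2.imread("pics/top0.png");P=cloud(c,d);z=P[...,2]
g=im.min(2)
def win(u,v,r):
    m=np.zeros((480,640),bool);m[v-r:v+r,u-r:u+r]=1;return m
print("table z",np.nanmedian(z[300:460,300:500]), z[300:460,300:500].std())
for n,u,v,h in(("large",300,180,28),("small",313,280,24),("plain",398,284,26),("wide",401,195,50),("narrow",503,184,60),("stone",491,283,50)):
    w=win(u,v,34);t=w&(z>h-5)
    print(n,np.round(np.nanmedian(z[w&(z>h-8)]),1),rect(c,t,h))
for n,u,v,h,k in(("large",311,173,34,9),("small",316,266,30,9),("plate",143,275,16,9)):
    t=win(u,v,k)&(g<110)
    print(n,'key',z[v,u],rect(c,t,h))
    q=np.argwhere(t)[:,::-1];print(plane(c,q,h).mean(0))
w=win(142,288,30)&(g>140);print("plate",np.nanmedian(z[w]),rect(c,w,10))
w=win(152,234,24)&(z>11.5);print("round",rect(c,w,16))
w=win(162,181,25)&(z>11.5);print("obl",rect(c,w,16))
m=win(153,236,95)&(im[...,2].astype(int)-im[...,0]>40);m[:,:100]=0;m[:,205:]=0
print("caddy",rect(c,m,14))
big=cv2.resize(im[130:330,95:325],None,fx=3.4,fy=3,interpolation=cv2.INTER_CUBIC);cv2.imwrite("pics/z1.png",big)
E
```

```text
table z -1.0738164034946749 nan
large 27.1 (((622.290771484375, 23.11237335205078), (56.80133056640625, 67.90599822998047), 33.13990020751953), np.int32(1400))
small 23.2 (((460.1589660644531, 1.5644359588623047), (44.287864685058594, 57.63810729980469), 79.05907440185547), np.int32(994))
plain 24.8 (((454.7328186035156, -133.84617614746094), (50.365150451660156, 62.068153381347656), 70.45198822021484), np.int32(1218))
wide 48.9 (((592.5840454101562, -141.61923217773438), (56.09827423095703, 57.61720275878906), 44.86223220825195), np.int32(1023))
narrow 58.5 (((609.5252075195312, -305.0610656738281), (40.15447235107422, 40.37993621826172), 43.79267120361328), np.int32(510))
stone 48.7 (((452.8102111816406, -280.8321838378906), (51.64840316772461, 28.33760643005371), 44.6792106628418), np.int32(588))
large key 31.91109058587176 (((633.1217651367188, 4.543286323547363), (11.972146034240723, 8.127520561218262), 30.721940994262695), np.int32(38))
[636.79048531   0.87440331  34.        ]
small key 29.501321339589595 (((481.0440368652344, -3.158273220062256), (10.049948692321777, 8.501006126403809), 76.22146606445312), np.int32(36))
[482.58261065  -4.14889917  30.        ]
plate key 16.051245839412218 (((466.51678466796875, 279.52459716796875), (8.180318832397461, 11.999231338500977), 0.5598283410072327), np.int32(40))
[469.42074746 278.09293749  16.        ]
plate 9.536053119846656 (((446.2038269042969, 282.3734436035156), (50.443965911865234, 68.0838394165039), 86.5318832397461), np.int32(1185))
round (((534.8634033203125, 268.29693603515625), (64.49066162109375, 65.04827880859375), 46.604557037353516), np.int32(321))
obl (((623.5814208984375, 255.63941955566406), (51.84584045410156, 73.92913055419922), 81.16435241699219), np.int32(409))
caddy (((534.6295166015625, 267.6719970703125), (116.82464599609375, 284.517578125), 81.8618392944336), np.int32(10020))
```

View pics/z1.png

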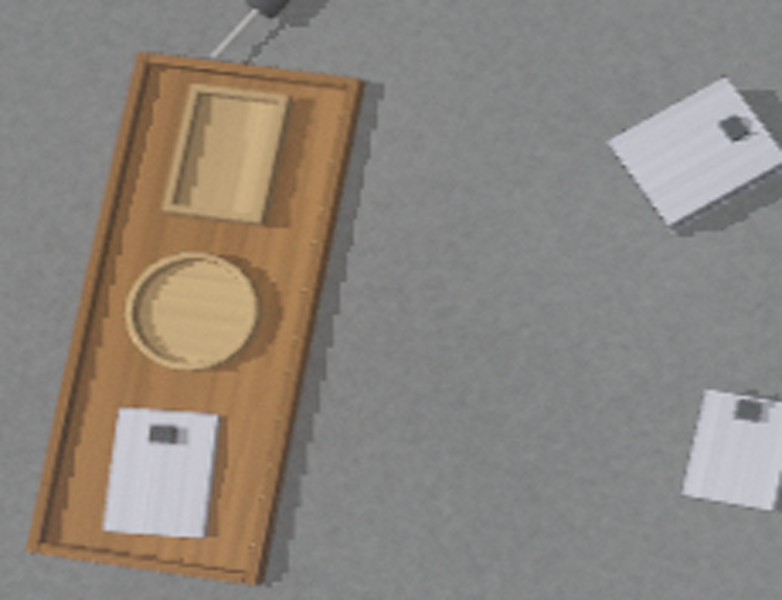

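The crop confirms the layout: plate key on the +x side, large case key towards −57°, small case key towards −11°. All sizes match those given to within about 2 mm. Next I move over the narrow jar at (609.5,−305).

Call:
arm_command([
  {"translation":[0.25,0.21,0],"rot":[0,0,0],"jaw":1},
  {"translation":[0.5,0.42,0],"rot":[0,0,0],"jaw":1},
  {"translation":[0.75,0.63,0],"rot":[0,0,0],"jaw":1},
  {"translation":[1,0.85,0],"rot":[0,0,0],"jaw":1},
  {"translation":[1,0.85,-0.2],"rot":[0,0,0],"jaw":1},
  {"translation":[1,0.85,-0.4],"rot":[0,0,0],"jaw":1},
  {"translation":[1,0.85,-0.5],"rot":[0,0,0],"jaw":1},
  {"translation":[1,0.85,-0.5],"rot":[0,0,0],"jaw":1},
], grip_force=40)

```text
t: 1.1
tool_pos: [469.6, -421.2, 303.5]
tool_rot: [-179.9, 0.1, 24.5]
wrist_force: [-0.2, -0.2, 0.8]
width: 85.5
grasp_force: 0.0
```

Call:
arm_command([
  {"translation":[0.2,0.17,0],"rot":[0,0,0],"jaw":1},
  {"translation":[0.4,0.34,0],"rot":[0,0,0],"jaw":1},
  {"translation":[0.6,0.5,0],"rot":[0,0,0],"jaw":1},
  {"translation":[0.696,0.58,0],"rot":[0,0,0],"jaw":1},
  {"translation":[0.696,0.58,0],"rot":[0,0,0],"jaw":1},
  {"translation":[0.696,0.58,0],"rot":[0,0,0],"jaw":1},
  {"translation":[0.696,0.58,0],"rot":[0,0,0],"jaw":1},
  {"translation":[0.696,0.58,0],"rot":[0,0,0],"jaw":1},
])

```text
t: 2.1
tool_pos: [608.6, -306.4, 304.8]
tool_rot: [180.0, 0.0, 24.5]
wrist_force: [0.2, -0.3, -0.3]
width: 85.3
grasp_force: 0.0
```

Call:
arm_command([
  {"translation":[0,0,-0.15],"rot":[0,0,0],"jaw":1},
  {"translation":[0,0,-0.3],"rot":[0,0,0],"jaw":1},
  {"translation":[0,0,-0.45],"rot":[0,0,0],"jaw":1},
  {"translation":[0,0,-0.54],"rot":[0,0,0],"jaw":1},
  {"translation":[0,0,-0.54],"rot":[0,0,0],"jaw":1},
  {"translation":[0,0,-0.54],"rot":[0,0,0],"jaw":0},
  {"translation":[0,0,-0.54],"rot":[0,0,0],"jaw":-0.3},
  {"translation":[0,0,-0.54],"rot":[0,0,0],"jaw":-0.3},
])

```text
t: 3.1
tool_pos: [610.1, -305.5, 198.3]
tool_rot: [179.9, -0.1, 24.6]
wrist_force: [-1.1, -0.3, 5.2]
width: 42.8
grasp_force: 40.6
```

Call:
arm_command([
  {"translation":[0,0,0],"rot":[0,0,0],"jaw":-0.3},
  {"translation":[0,0,0],"rot":[0,0,0],"jaw":-0.3},
  {"translation":[0,0,0],"rot":[0,0,0],"jaw":-0.3},
  {"translation":[0,0,0],"rot":[0,0,0],"jaw":-0.3},
  {"translation":[0,0,0],"rot":[0,0,0],"jaw":-0.3},
  {"translation":[0,0,0.05],"rot":[0,0,0],"jaw":-0.3},
  {"translation":[0,0,0.1],"rot":[0,0,0],"jaw":-0.3},
  {"translation":[0,0,0.15],"rot":[0,0,0],"jaw":-0.3},
])

```text
t: 4.1
tool_pos: [609.5, -305.1, 227.5]
tool_rot: [180.0, -0.0, 24.6]
wrist_force: [0.6, -0.4, -0.7]
width: 42.5
grasp_force: 40.8
```

Call:
arm_command([
  {"translation":[0,0,0.2],"rot":[0,0,0],"jaw":-0.3},
  {"translation":[0,0.05,0.4],"rot":[0,0,0],"jaw":-0.3},
  {"translation":[0,0.2,0.5],"rot":[0,0,0],"jaw":-0.3},
  {"translation":[0,0.35,0.5],"rot":[0,0,0],"jaw":-0.3},
  {"translation":[0,0.5,0.5],"rot":[0,0,0],"jaw":-0.3},
  {"translation":[0,0.65,0.5],"rot":[0,0,0],"jaw":-0.3},
  {"translation":[0,0.8,0.5],"rot":[0,0,0],"jaw":-0.3},
  {"translation":[0,0.95,0.5],"rot":[0,0,0],"jaw":-0.3},
])

```text
t: 5.1
tool_pos: [609.3, -114.1, 327.3]
tool_rot: [180.0, -0.0, 24.6]
wrist_force: [0.4, 0.0, -1.3]
width: 42.4
grasp_force: 40.9
```

Call:
arm_command([
  {"translation":[-0.02,0.15,0],"rot":[0,0,0],"jaw":-0.3},
  {"translation":[-0.07,0.3,0],"rot":[0,0,0],"jaw":-0.3},
  {"translation":[-0.12,0.45,0],"rot":[0,0,0],"jaw":-0.3},
  {"translation":[-0.17,0.6,0],"rot":[0,0,0],"jaw":-0.3},
  {"translation":[-0.23,0.75,0],"rot":[0,0,0],"jaw":-0.3},
  {"translation":[-0.29,0.85,0],"rot":[0,0,0],"jaw":-0.3},
  {"translation":[-0.34,0.95,0],"rot":[0,0,0],"jaw":-0.3},
  {"translation":[-0.373,1,0],"rot":[0,0,0],"jaw":-0.3},
])

```text
t: 6.1
tool_pos: [534.4, 86.0, 327.2]
tool_rot: [-180.0, -0.0, 24.7]
wrist_force: [-0.6, -0.6, -1.4]
width: 42.6
grasp_force: 40.9
```

Call:
arm_command([
  {"translation":[0,0.15,0],"rot":[0,0,0],"jaw":-0.3},
  {"translation":[0,0.3,0],"rot":[0,0,0],"jaw":-0.3},
  {"translation":[0,0.45,0],"rot":[0,0,0],"jaw":-0.3},
  {"translation":[0,0.6,0],"rot":[0,0,0],"jaw":-0.3},
  {"translation":[0,0.75,0],"rot":[0,0,0],"jaw":-0.3},
  {"translation":[0,0.85,0],"rot":[0,0,0],"jaw":-0.3},
  {"translation":[0,0.917,0],"rot":[0,0,0],"jaw":-0.3},
  {"translation":[0,0.917,0],"rot":[0,0,0],"jaw":-0.3},
])

```text
t: 7.1
tool_pos: [534.8, 268.6, 326.7]
tool_rot: [-180.0, 0.0, 24.6]
wrist_force: [-0.4, -0.9, -0.6]
width: 42.8
grasp_force: 40.9
```

Run:
```python
from plant import readout, grab_frame, get_calibration
import cv2,numpy as np
from h import *
c=get_calibration("wrist");p,d=grab_frame("wrist");cv2.imwrite("pics/w1.png",p)
print(proj(c,[[446,282,10],[535,268,7],[623.6,255.6,16]]).round())
P=cloud(c,d);z=P[...,2]
```

```text
[[263. 311.]
 [320. 228.]
 [385. 133.]]
```

View pics/w1.png

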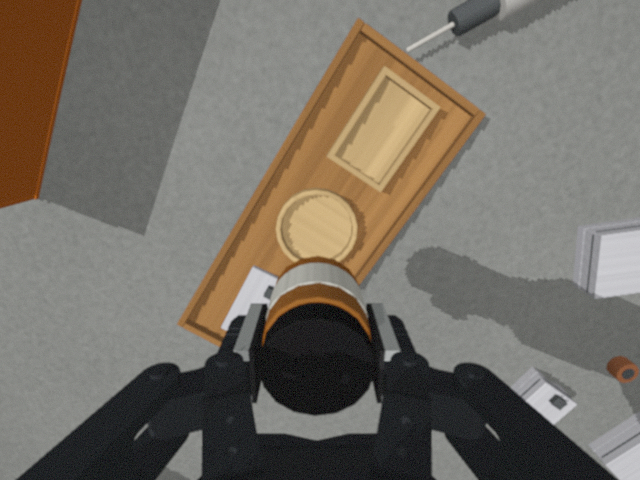

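The wrist view shows the jar held upright, with the round pocket at (317,229) and the oblong one at (385,130). Both are within about 3 px of my projected positions, so I lower the jar.

Call:
arm_command([
  {"translation":[0,0,-0.1],"rot":[0,0,0],"jaw":-0.3},
  {"translation":[0,0,-0.22],"rot":[0,0,0],"jaw":-0.3},
  {"translation":[0,0,-0.34],"rot":[0,0,0],"jaw":-0.3},
  {"translation":[0,0,-0.45],"rot":[0,0,0],"jaw":-0.3},
  {"translation":[0,0,-0.53],"rot":[0,0,0],"jaw":-0.3},
  {"translation":[0,0,-0.57],"rot":[0,0,0],"jaw":-0.3},
  {"translation":[0,0,-0.59],"rot":[0,0,0],"jaw":-0.3},
  {"translation":[0,0,-0.6],"rot":[0,0,0],"jaw":-0.3},
])

```text
t: 8.15
tool_pos: [535.1, 268.3, 207.0]
tool_rot: [-180.0, -0.0, 24.6]
wrist_force: [0.2, -0.4, 0.0]
width: 42.8
grasp_force: 40.9
```

Call:
arm_command([
  {"translation":[0,0,-0.003],"rot":[0,0,0],"jaw":-0.3},
  {"translation":[0,0,-0.006],"rot":[0,0,0],"jaw":-0.3},
  {"translation":[0,0,-0.009],"rot":[0,0,0],"jaw":-0.3},
  {"translation":[0,0,-0.012],"rot":[0,0,0],"jaw":-0.3},
  {"translation":[0,0,-0.015],"rot":[0,0,0],"jaw":-0.3},
  {"translation":[0,0,-0.015],"rot":[0,0,0],"jaw":-0.3},
  {"translation":[0,0,-0.015],"rot":[0,0,0],"jaw":-0.3},
  {"translation":[0,0,-0.015],"rot":[0,0,0],"jaw":-0.3},
])

```text
t: 9.15
tool_pos: [535.0, 268.4, 205.2]
tool_rot: [180.0, -0.0, 24.6]
wrist_force: [-3.7, -2.1, 12.0]
width: 42.4
grasp_force: 42.4
```

Call:
arm_command([
  {"translation":[0,0,0.003],"rot":[0,0,0],"jaw":-0.3},
  {"translation":[0,0,0.003],"rot":[0,0,0],"jaw":0.2},
  {"translation":[0,0,0.003],"rot":[0,0,0],"jaw":0.6},
  {"translation":[0,0,0.003],"rot":[0,0,0],"jaw":0.6},
  {"translation":[0,0,0.1],"rot":[0,0,0],"jaw":0.6},
  {"translation":[0,0,0.25],"rot":[0,0,0],"jaw":0.6},
  {"translation":[0,0,0.45],"rot":[0,0,0],"jaw":0.6},
  {"translation":[0,0,0.63],"rot":[0,0,0],"jaw":0.6},
])

```text
t: 10.15
tool_pos: [535.0, 268.3, 332.5]
tool_rot: [-180.0, -0.1, 24.6]
wrist_force: [-0.3, 0.8, 0.0]
width: 68.0
grasp_force: 0.0
```

Call:
arm_command([
  {"translation":[-0.05,-0.2,0],"rot":[0,0,0.05],"jaw":0.6},
  {"translation":[-0.1,-0.4,0],"rot":[0,0,0.1],"jaw":0.8},
  {"translation":[-0.15,-0.6,0],"rot":[0,0,0.15],"jaw":0.8},
  {"translation":[-0.2,-0.8,0],"rot":[0,0,0.2],"jaw":0.8},
  {"translation":[-0.2,-1,0],"rot":[0,0,0.2233],"jaw":0.8},
  {"translation":[-0.2,-1,0],"rot":[0,0,0.2233],"jaw":0.8},
  {"translation":[-0.2,-1,0],"rot":[0,0,0.2233],"jaw":0.8},
  {"translation":[-0.2,-1,0],"rot":[0,0,0.2233],"jaw":0.8},
])

```text
t: 11.15
tool_pos: [494.9, 69.6, 330.1]
tool_rot: [-180.0, -0.1, 44.8]
wrist_force: [-0.2, -0.4, 0.0]
width: 76.9
grasp_force: 0.0
```

Call:
arm_command([
  {"translation":[-0.05,-0.2,0],"rot":[0,0,0],"jaw":0.8},
  {"translation":[-0.1,-0.4,0],"rot":[0,0,0],"jaw":0.8},
  {"translation":[-0.15,-0.6,0],"rot":[0,0,0],"jaw":0.8},
  {"translation":[-0.2,-0.8,0],"rot":[0,0,0],"jaw":0.8},
  {"translation":[-0.2,-1,0],"rot":[0,0,0],"jaw":0.8},
  {"translation":[-0.2,-1,0],"rot":[0,0,0],"jaw":0.8},
  {"translation":[-0.2,-1,0],"rot":[0,0,0],"jaw":0.8},
  {"translation":[-0.2,-1,0],"rot":[0,0,0],"jaw":0.8},
])

```text
t: 12.15
tool_pos: [455.2, -130.2, 329.7]
tool_rot: [-180.0, -0.0, 44.8]
wrist_force: [0.2, 0.1, 0.2]
width: 76.8
grasp_force: 0.0
```

Call:
arm_command([
  {"translation":[-0.01,-0.2,0],"rot":[0,0,0],"jaw":0.8},
  {"translation":[-0.01,-0.4,0],"rot":[0,0,0],"jaw":0.8},
  {"translation":[-0.01,-0.6,0],"rot":[0,0,0],"jaw":0.8},
  {"translation":[-0.01,-0.745,0],"rot":[0,0,0],"jaw":0.8},
  {"translation":[-0.01,-0.745,0],"rot":[0,0,0],"jaw":0.8},
  {"translation":[-0.01,-0.745,-0.1],"rot":[0,0,0],"jaw":0.8},
  {"translation":[-0.01,-0.745,-0.2],"rot":[0,0,0],"jaw":0.8},
  {"translation":[-0.01,-0.745,-0.2],"rot":[0,0,0],"jaw":0.8},
])

```text
t: 13.15
tool_pos: [452.8, -278.6, 288.5]
tool_rot: [-179.8, 0.0, 44.8]
wrist_force: [-0.1, -0.6, 0.0]
width: 76.6
grasp_force: 0.0
```

Run:
```python
from plant import readout, grab_frame, get_calibration
from h import *
s=readout.observe();print(s['tool_pos'],s['tool_rot'],s['q'])
c=get_calibration("wrist");p,d=grab_frame("wrist");cv2.imwrite("pics/w2.png",p)
z=cloud(c,d)[...,2];uv=proj(c,[[452.8,-280.8,50]])[0];print(uv)
u,v=uv.round().astype(int);m=np.zeros_like(z,bool);m[max(0,v-70):v+70,u-70:u+70]=1
print(rect(c,m&(z>46)&(z<54),50))
c=get_calibration("top");p,d=grab_frame("top");z=cloud(c,d)[...,2];m=np.zeros_like(z,bool);m[200:260,120:190]=1
cv2.imwrite("pics/t2.png",cv2.resize(p[130:330,95:325],None,fx=2,fy=2))
print(rect(c,m&(z>60),67))
```

```text
[ 452.80593133 -278.63215135  288.51631266] [-1.79793514e+02  1.66513942e-02  4.48203412e+01] [ 31.1075978   28.82182964  -5.52256243 110.79700143   3.9961052
  40.76351942 -21.95203544]
[323.59764815 267.51104648]
(((452.84130859375, -279.4297790527344), (52.55366516113281, 27.822547912597656), 45.216060638427734), np.int32(3569))
(((533.9317626953125, 267.8793029785156), (43.47365188598633, 40.69634246826172), 64.39083099365234), np.int32(575))
```

View pics/t2.png

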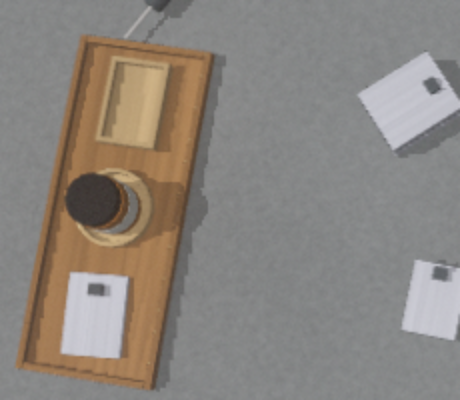

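The jar stands upright in the round pocket at about (534,268). The wrist view puts the stone at (452.8,−279.4), 45°, so I grasp it.

Call:
arm_command([
  {"translation":[0,0.005,-0.15],"rot":[0,0,0],"jaw":0.8},
  {"translation":[0,0.005,-0.3],"rot":[0,0,0],"jaw":0.8},
  {"translation":[0,0.005,-0.43],"rot":[0,0,0],"jaw":0.8},
  {"translation":[0,0.005,-0.51],"rot":[0,0,0],"jaw":0.5},
  {"translation":[0,0.005,-0.51],"rot":[0,0,0],"jaw":0.2},
  {"translation":[0,0.005,-0.51],"rot":[0,0,0],"jaw":-0.2},
  {"translation":[0,0.005,-0.51],"rot":[0,0,0],"jaw":-0.6},
  {"translation":[0,0.005,-0.51],"rot":[0,0,0],"jaw":-0.6},
])

```text
t: 14.25
tool_pos: [453.5, -280.1, 188.9]
tool_rot: [179.9, -0.0, 44.7]
wrist_force: [-0.4, 0.9, 6.7]
width: 27.3
grasp_force: 39.9
```

Call:
arm_command([
  {"translation":[0,0,0],"rot":[0,0,0],"jaw":-0.6},
  {"translation":[0,0,0],"rot":[0,0,0],"jaw":-0.6},
  {"translation":[0,0,0.03],"rot":[0,0,0],"jaw":-0.6},
  {"translation":[0,0,0.1],"rot":[0,0,0],"jaw":-0.6},
  {"translation":[0,0,0.25],"rot":[0,0,0],"jaw":-0.6},
  {"translation":[0,0,0.4],"rot":[0,0,0],"jaw":-0.6},
  {"translation":[0,0,0.55],"rot":[0,0,0],"jaw":-0.6},
  {"translation":[0,0,0.6],"rot":[0,0,0],"jaw":-0.6},
])

```text
t: 15.25
tool_pos: [453.2, -280.0, 310.0]
tool_rot: [179.8, -0.1, 44.7]
wrist_force: [-0.9, -0.4, -1.9]
width: 27.4
grasp_force: 39.7
```

Call:
arm_command([
  {"translation":[0.04,0.1,0],"rot":[0,0,-0.03],"jaw":-0.6},
  {"translation":[0.08,0.22,0],"rot":[0,0,-0.07],"jaw":-0.6},
  {"translation":[0.12,0.35,0],"rot":[0,0,-0.11],"jaw":-0.6},
  {"translation":[0.16,0.48,0],"rot":[0,0,-0.15],"jaw":-0.6},
  {"translation":[0.2,0.6,0],"rot":[0,0,-0.19],"jaw":-0.6},
  {"translation":[0.24,0.7,0],"rot":[0,0,-0.23],"jaw":-0.6},
  {"translation":[0.27,0.8,0],"rot":[0,0,-0.27],"jaw":-0.6},
  {"translation":[0.3,0.9,0],"rot":[0,0,-0.3],"jaw":-0.6},
])

```text
t: 16.25
tool_pos: [512.6, -99.0, 307.1]
tool_rot: [-180.0, 0.1, 17.6]
wrist_force: [0.1, 0.4, -1.4]
width: 27.9
grasp_force: 39.6
```

Call:
arm_command([
  {"translation":[0.04,0.1,0],"rot":[0,0,-0.03],"jaw":-0.6},
  {"translation":[0.08,0.22,0],"rot":[0,0,-0.07],"jaw":-0.6},
  {"translation":[0.12,0.35,0],"rot":[0,0,-0.11],"jaw":-0.6},
  {"translation":[0.16,0.48,0],"rot":[0,0,-0.15],"jaw":-0.6},
  {"translation":[0.2,0.6,0],"rot":[0,0,-0.19],"jaw":-0.6},
  {"translation":[0.24,0.7,0],"rot":[0,0,-0.23],"jaw":-0.6},
  {"translation":[0.27,0.8,0],"rot":[0,0,-0.27],"jaw":-0.6},
  {"translation":[0.3,0.9,0],"rot":[0,0,-0.29],"jaw":-0.6},
])

```text
t: 17.25
tool_pos: [572.5, 80.9, 307.0]
tool_rot: [180.0, 0.1, -8.5]
wrist_force: [0.1, -0.2, -2.5]
width: 27.4
grasp_force: 39.6
```

Call:
arm_command([
  {"translation":[0.06,0.2,0],"rot":[0,0,0],"jaw":-0.6},
  {"translation":[0.12,0.4,0],"rot":[0,0,0],"jaw":-0.6},
  {"translation":[0.18,0.6,0],"rot":[0,0,0],"jaw":-0.6},
  {"translation":[0.23,0.75,0],"rot":[0,0,0],"jaw":-0.6},
  {"translation":[0.25,0.84,0],"rot":[0,0,0],"jaw":-0.6},
  {"translation":[0.2535,0.876,0],"rot":[0,0,0],"jaw":-0.6},
  {"translation":[0.2535,0.876,0],"rot":[0,0,0],"jaw":-0.6},
  {"translation":[0.2535,0.876,0],"rot":[0,0,0],"jaw":-0.6},
])

```text
t: 18.25
tool_pos: [623.7, 253.8, 307.7]
tool_rot: [179.9, 0.0, -8.5]
wrist_force: [0.5, -0.1, -2.2]
width: 27.8
grasp_force: 39.7
```

Run:
```python
from plant import readout, grab_frame, get_calibration
from h import *
s=readout.observe();print(s['tool_pos'],s['tool_rot'],s['q'])
c=get_calibration("wrist");p,d=grab_frame("wrist");cv2.imwrite("pics/w3.png",p)
print(proj(c,[[446,282,10],[535,268,7],[623.6,255.6,16]]).round())
```

```text
[623.65306595 253.77657728 307.66332538] [ 1.79930541e+02  5.23534665e-03 -8.53407912e+00] [ -28.68244868   39.03172891    4.06902551   88.5677374    -3.15764407
   52.55655985 -122.13069162]
[[316. 419.]
 [317. 334.]
 [316. 237.]]
```

View pics/w3.png

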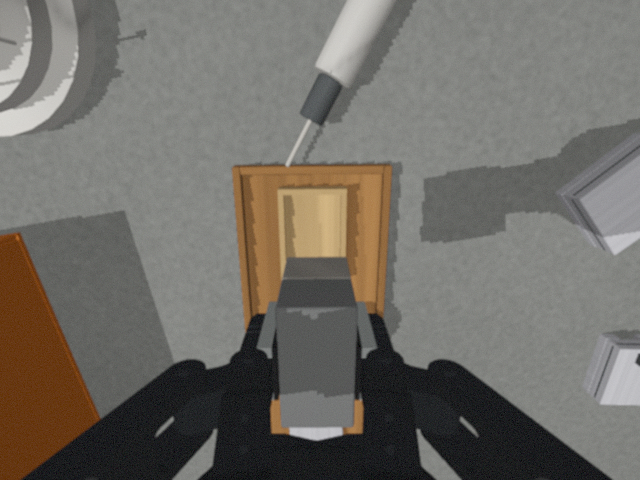

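The wrist view shows the stone held square, with the oblong pocket at u 278–347 just ahead and aligned. I lower it.

Call:
arm_command([
  {"translation":[0,0.005,-0.08],"rot":[0,0,0],"jaw":-0.6},
  {"translation":[0,0.005,-0.2],"rot":[0,0,0],"jaw":-0.6},
  {"translation":[0,0.005,-0.32],"rot":[0,0,0],"jaw":-0.6},
  {"translation":[0,0.005,-0.42],"rot":[0,0,0],"jaw":-0.6},
  {"translation":[0,0.005,-0.49],"rot":[0,0,0],"jaw":-0.6},
  {"translation":[0,0.005,-0.53],"rot":[0,0,0],"jaw":-0.6},
  {"translation":[0,0.005,-0.54],"rot":[0,0,0],"jaw":-0.6},
  {"translation":[0,0.005,-0.545],"rot":[0,0,0],"jaw":-0.6},
])

```text
t: 19.3
tool_pos: [623.9, 256.6, 199.3]
tool_rot: [-180.0, -0.1, -8.4]
wrist_force: [0.8, 0.6, -3.1]
width: 27.7
grasp_force: 39.7
```

Call:
arm_command([
  {"translation":[0,0,-0.004],"rot":[0,0,0],"jaw":-0.6},
  {"translation":[0,0,-0.008],"rot":[0,0,0],"jaw":-0.6},
  {"translation":[0,0,-0.012],"rot":[0,0,0],"jaw":-0.6},
  {"translation":[0,0,-0.016],"rot":[0,0,0],"jaw":-0.6},
  {"translation":[0,0,-0.02],"rot":[0,0,0],"jaw":-0.6},
  {"translation":[0,0,-0.02],"rot":[0,0,0],"jaw":-0.6},
  {"translation":[0,0,-0.02],"rot":[0,0,0],"jaw":-0.6},
  {"translation":[0,0,-0.02],"rot":[0,0,0],"jaw":-0.6},
])

```text
t: 20.3
tool_pos: [623.8, 256.5, 197.0]
tool_rot: [-180.0, -0.0, -8.4]
wrist_force: [-6.5, -1.6, 16.3]
width: 27.4
grasp_force: 41.8
```

Call:
arm_command([
  {"translation":[0,0,0.005],"rot":[0,0,0],"jaw":-0.6},
  {"translation":[0,0,0.005],"rot":[0,0,0],"jaw":-0.2},
  {"translation":[0,0,0.005],"rot":[0,0,0],"jaw":0.3},
  {"translation":[0,0,0.005],"rot":[0,0,0],"jaw":0.3},
  {"translation":[0,0,0.15],"rot":[0,0,0],"jaw":0.3},
  {"translation":[0,0,0.35],"rot":[0,0,0],"jaw":0.3},
  {"translation":[0,0,0.55],"rot":[0,0,0],"jaw":0.3},
  {"translation":[0,0,0.7],"rot":[0,0,0],"jaw":0.3},
])

```text
t: 21.3
tool_pos: [623.8, 256.5, 336.6]
tool_rot: [-179.9, -0.1, -8.4]
wrist_force: [0.4, -0.4, -0.4]
width: 55.5
grasp_force: 0.0
```

Call:
arm_command([
  {"translation":[0,-0.15,0],"rot":[0,0,-0.05],"jaw":0.5},
  {"translation":[0,-0.3,0],"rot":[0,0,-0.1],"jaw":0.8},
  {"translation":[0,-0.45,0],"rot":[0,0,-0.16],"jaw":0.95},
  {"translation":[0,-0.6,0],"rot":[0,0,-0.22],"jaw":0.95},
  {"translation":[0,-0.75,0],"rot":[0,0,-0.28],"jaw":0.95},
  {"translation":[0,-0.88,0],"rot":[0,0,-0.33],"jaw":0.95},
  {"translation":[0,-1,0],"rot":[0,0,-0.39],"jaw":0.95},
  {"translation":[0,-1,0],"rot":[0,0,-0.439],"jaw":0.95},
])

```text
t: 22.3
tool_pos: [623.6, 52.8, 334.8]
tool_rot: [180.0, -0.1, -48.5]
wrist_force: [-0.2, 0.8, 0.6]
width: 82.9
grasp_force: 0.0
```

Call:
arm_command([
  {"translation":[-0.006,-0.1,-0.1],"rot":[0,0,-0.05],"jaw":0.95},
  {"translation":[-0.006,-0.167,-0.2],"rot":[0,0,-0.1],"jaw":0.95},
  {"translation":[-0.006,-0.167,-0.25],"rot":[0,0,-0.1],"jaw":0.95},
  {"translation":[-0.006,-0.167,-0.25],"rot":[0,0,-0.1],"jaw":0.95},
  {"translation":[-0.006,-0.167,-0.25],"rot":[0,0,-0.1],"jaw":0.95},
  {"translation":[-0.006,-0.167,-0.25],"rot":[0,0,-0.1],"jaw":0.95},
  {"translation":[-0.006,-0.167,-0.25],"rot":[0,0,-0.1],"jaw":0.95},
  {"translation":[-0.006,-0.167,-0.25],"rot":[0,0,-0.1],"jaw":0.95},
])

```text
t: 23.3
tool_pos: [622.4, 23.2, 285.0]
tool_rot: [-180.0, -0.0, -56.9]
wrist_force: [0.2, -0.0, -0.2]
width: 83.0
grasp_force: 0.0
```

Run:
```python
from plant import readout, grab_frame, get_calibration
from h import *
s=readout.observe();print(s['tool_pos'],s['tool_rot'],s['q'])
c=get_calibration("wrist");p,d=grab_frame("wrist");cv2.imwrite("pics/w4.png",p)
z=cloud(c,d)[...,2];uv=proj(c,[[622.3,23.1,28],[633.8,5.5,34]]);print(uv)
u,v=uv[0].round().astype(int);m=np.zeros_like(z,bool);m[max(0,v-90):v+90,u-90:u+90]=1
print(rect(c,m&(z>23)&(z<38),28))
c=get_calibration("top");p,d=grab_frame("top");z=cloud(c,d)[...,2];cv2.imwrite("pics/t3.png",p)
m=np.zeros_like(z,bool);m[155:210,130:195]=1;print(rect(c,m&(z>48),57))
# plate: subpixel-ish on upscaled image
q=cv2.resize(p[250:325,110:175],None,fx=6,fy=6,interpolation=cv2.INTER_CUBIC);g=q.min(2)>130
ct=max(cv2.findContours(g.astype(np.uint8),0,1)[0],key=cv2.contourArea)[:,0];uv=(ct+.5)/6-.5+[110,250]
print(cv2.minAreaRect(np.float32(plane(c,uv,10)[:,:2])))
```

```text
[622.41930669  23.15582498 284.95048202] [-1.79976156e+02 -6.48760907e-03 -5.69326887e+01] [ -17.49799634   37.15526118   15.89013945   98.13036761  -13.18047776
   46.52280945 -142.49786646]
[[316.77077056 251.88656867]
 [316.67363379 223.55640322]]
(((623.0145263671875, 22.598228454589844), (55.666378021240234, 67.97297668457031), 32.8482780456543), np.int32(8156))
(((612.122314453125, 241.11398315429688), (88.42808532714844, 107.8401870727539), 0.08939853310585022), np.int32(3539))Traceback (most recent call last):
  File "<stdin>", line 12, in <module>
ValueError: max() iterable argument is empty
```

View pics/w4.png

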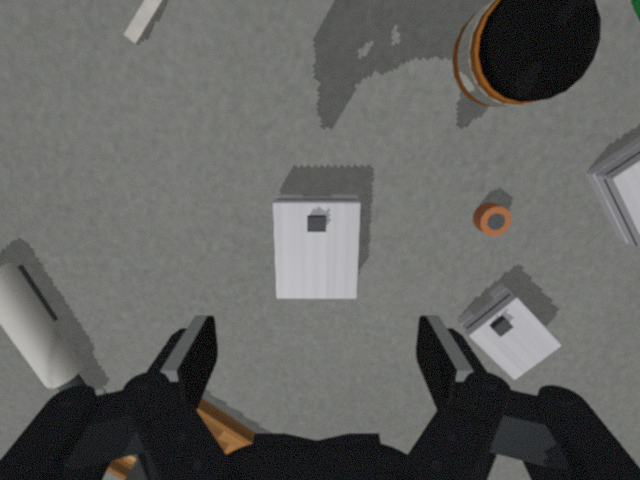

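The wrist view shows the large case at (317,250) with its key towards the top of the image, which is tool +x. It measures (623.0,22.6) at −57°, so I grasp it.

Call:
arm_command([
  {"translation":[0.003,-0.002,-0.15],"rot":[0,0,0],"jaw":0.95},
  {"translation":[0.003,-0.002,-0.3],"rot":[0,0,0],"jaw":0.95},
  {"translation":[0.003,-0.002,-0.44],"rot":[0,0,0],"jaw":0.95},
  {"translation":[0.003,-0.002,-0.52],"rot":[0,0,0],"jaw":0.95},
  {"translation":[0.003,-0.002,-0.536],"rot":[0,0,0],"jaw":0.95},
  {"translation":[0.003,-0.002,-0.536],"rot":[0,0,0],"jaw":0.6},
  {"translation":[0.003,-0.002,-0.536],"rot":[0,0,0],"jaw":0.3},
  {"translation":[0.003,-0.002,-0.536],"rot":[0,0,0],"jaw":0.1},
])

```text
t: 24.4
tool_pos: [623.6, 22.6, 178.8]
tool_rot: [-179.9, -0.1, -56.9]
wrist_force: [-0.6, -0.6, 7.4]
width: 55.2
grasp_force: 43.5
```

Call:
arm_command([
  {"translation":[0,0,0],"rot":[0,0,0],"jaw":0.1},
  {"translation":[0,0,0],"rot":[0,0,0],"jaw":0.1},
  {"translation":[0,0,0.03],"rot":[0,0,0],"jaw":0.1},
  {"translation":[0,0,0.1],"rot":[0,0,0],"jaw":0.1},
  {"translation":[0,0,0.25],"rot":[0,0,0],"jaw":0.1},
  {"translation":[0,0,0.4],"rot":[0,0,0],"jaw":0.1},
  {"translation":[0,0,0.6],"rot":[0,0,0],"jaw":0.1},
  {"translation":[0,0,0.7],"rot":[0,0,0],"jaw":0.1},
])

```text
t: 25.4
tool_pos: [623.5, 22.5, 320.3]
tool_rot: [-179.8, -0.1, -57.0]
wrist_force: [0.2, -0.9, -1.0]
width: 55.2
grasp_force: 43.0
```

Call:
arm_command([
  {"translation":[-0.06,0.07,0],"rot":[0,0,0.03],"jaw":0.1},
  {"translation":[-0.14,0.16,0],"rot":[0,0,0.07],"jaw":0.1},
  {"translation":[-0.22,0.25,0],"rot":[0,0,0.11],"jaw":0.1},
  {"translation":[-0.3,0.34,0],"rot":[0,0,0.15],"jaw":0.1},
  {"translation":[-0.38,0.42,0],"rot":[0,0,0.19],"jaw":0.1},
  {"translation":[-0.46,0.5,0],"rot":[0,0,0.23],"jaw":0.1},
  {"translation":[-0.53,0.58,0],"rot":[0,0,0.27],"jaw":0.1},
  {"translation":[-0.6,0.65,0],"rot":[0,0,0.3],"jaw":0.1},
])

```text
t: 26.4
tool_pos: [502.1, 153.7, 317.6]
tool_rot: [-180.0, -0.0, -29.7]
wrist_force: [0.0, 0.4, -2.0]
width: 55.2
grasp_force: 42.9
```

Call:
arm_command([
  {"translation":[-0.08,0.09,0],"rot":[0,0,0.04],"jaw":0.1},
  {"translation":[-0.18,0.2,0],"rot":[0,0,0.09],"jaw":0.1},
  {"translation":[-0.28,0.31,0],"rot":[0,0,0.14],"jaw":0.1},
  {"translation":[-0.38,0.42,0],"rot":[0,0,0.19],"jaw":0.1},
  {"translation":[-0.48,0.53,0],"rot":[0,0,0.24],"jaw":0.1},
  {"translation":[-0.55,0.61,0],"rot":[0,0,0.28],"jaw":0.1},
  {"translation":[-0.585,0.647,0],"rot":[0,0,0.294],"jaw":0.1},
  {"translation":[-0.585,0.647,0],"rot":[0,0,0.294],"jaw":0.1},
])

```text
t: 27.4
tool_pos: [385.8, 282.2, 317.5]
tool_rot: [-180.0, -0.0, -3.5]
wrist_force: [0.2, 0.6, -3.1]
width: 55.1
grasp_force: 42.9
```

Run:
```python
from plant import readout, grab_frame, get_calibration
from h import *
s=readout.observe();print(s['tool_pos'],s['tool_rot'],s['q'])
c=get_calibration("wrist");p,d=grab_frame("wrist");cv2.imwrite("pics/w5.png",p)
P=cloud(c,d);z=P[...,2];uv=proj(c,[[446.2,282.4,10],[467,281,16]]);print(uv)
u,v=uv[0].round().astype(int);g=p.min(2)
m=np.zeros_like(z,bool);m[max(0,v-75):v+75,u-75:u+75]=1
print(np.nanmedian(z[v-5:v+5,u-5:u+5]),rect(c,m&(g>130),10))
u,v=uv[1].round().astype(int);m[:]=0;m[v-12:v+12,u-12:u+12]=1;t=m&(g<100);print(rect(c,t,16))
```

```text
[385.83949931 282.24457026 317.51637877] [-1.79999966e+02 -9.49730520e-03 -3.45115438e+00] [ -42.35404018   21.50319689    0.92947428  117.82274913   -0.51250492
   40.6710112  -134.55172288]
[[313.21915307 153.18669386]
 [313.22324318 123.66892541]]
9.664184773045804 (((445.2911376953125, 283.59857177734375), (50.109840393066406, 68.05754852294922), 85.96920776367188), np.int32(6107))
(((466.4508972167969, 281.5628662109375), (10.670317649841309, 8.776803970336914), 86.4244155883789), np.int32(208))
```

View pics/w5.png

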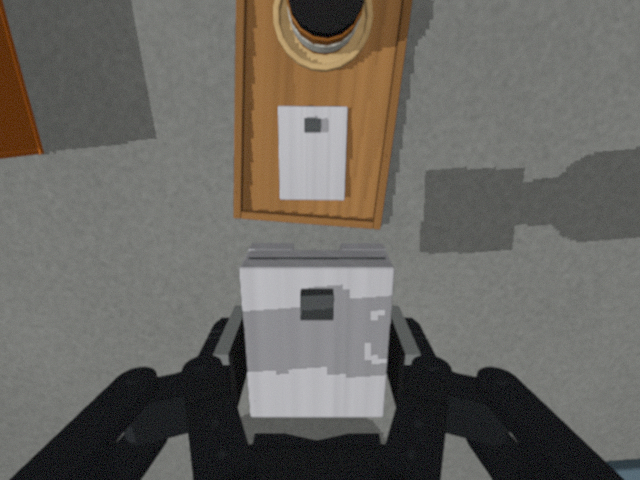

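The plate is at (313,153) with its key at (313,125), ahead of the held case, whose key is at (317,304). I check the held case in the same view to cancel the camera bias.

Run:
```python
from plant import readout, get_calibration, grab_frame
from h import *
s=readout.observe();print(s['tool_pos'],s['tool_rot'])
c=get_calibration("wrist");p,d=grab_frame("wrist");z=cloud(c,d)[...,2]
m=np.zeros_like(z,bool);m[255:420,235:400]=1
print("case top z",np.nanmedian(z[320:400,270:370]))
h=168
ms=m&(np.abs(z-h)<9)&(p.min(2)>90)
print(rect(c,ms,h))
u=z*0;k=np.zeros_like(ms);k[285:325,295:340]=1;print("key",rect(c,k&(p.min(2)<75),h+6))
```

```text
[386.32570056 281.6434369  317.48732335] [ 1.79980001e+02 -2.00031539e-02 -3.53801633e+00]
case top z 166.4504126945431
(((388.4150695800781, 283.1946105957031), (55.38034439086914, 69.41930389404297), 86.32482147216797), np.int32(21593))
key (((404.96380615234375, 282.07196044921875), (10.89723014831543, 4.349073886871338), 86.31831359863281), np.int32(312))
```

Call:
arm_command([
  {"translation":[0.15,0,0],"rot":[0,0,-0.003],"jaw":0.1},
  {"translation":[0.3,0,-0.05],"rot":[0,0,-0.003],"jaw":0.1},
  {"translation":[0.3,0,-0.2],"rot":[0,0,-0.003],"jaw":0.1},
  {"translation":[0.3,0,-0.34],"rot":[0,0,-0.003],"jaw":0.1},
  {"translation":[0.3,0,-0.46],"rot":[0,0,-0.003],"jaw":0.1},
  {"translation":[0.3,0,-0.55],"rot":[0,0,-0.003],"jaw":0.1},
  {"translation":[0.3,0,-0.59],"rot":[0,0,-0.003],"jaw":0.1},
  {"translation":[0.3,0,-0.6],"rot":[0,0,-0.003],"jaw":0.1},
])

```text
t: 28.5
tool_pos: [446.2, 281.9, 197.4]
tool_rot: [180.0, 0.0, -3.8]
wrist_force: [-0.1, 0.1, -1.5]
width: 55.0
grasp_force: 42.9
```

Run:
```python
from plant import readout, get_calibration, grab_frame
from h import *
s=readout.observe();print(s['tool_pos'],s['tool_rot'])
p,d=grab_frame("side");c=get_calibration("side")
cv2.imwrite("pics/s2.png",cv2.resize(p[280:430,130:330],None,fx=4,fy=4,interpolation=cv2.INTER_CUBIC))
```

```text
[446.19445601 281.92964222 197.37701767] [ 1.79991261e+02  2.76286088e-04 -3.77836120e+00]
```

View pics/s2.png

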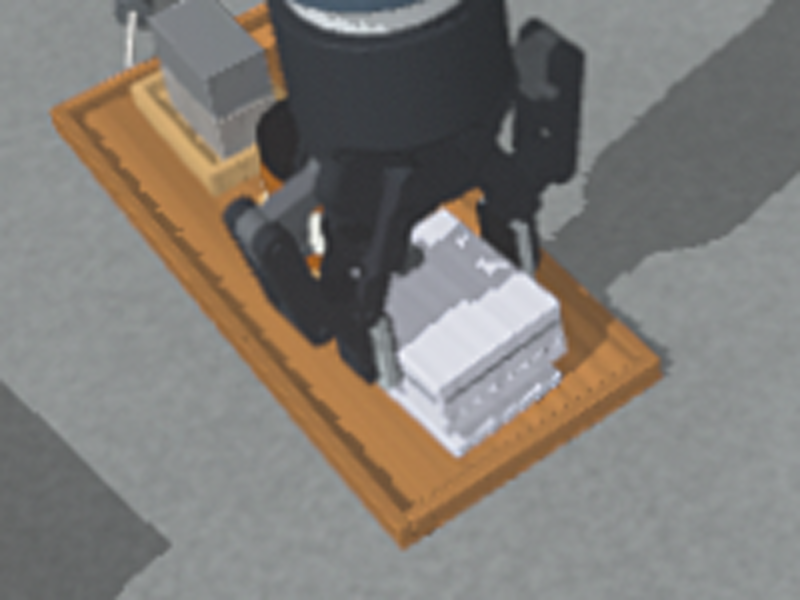

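The side view shows the stone standing in its pocket and the case hovering square above the plate; the plate's near corner is at (460,455). I lower it slowly.

Call:
arm_command([
  {"translation":[0,0,-0.012],"rot":[0,0,0],"jaw":0.1},
  {"translation":[0,0,-0.024],"rot":[0,0,0],"jaw":0.1},
  {"translation":[0,0,-0.034],"rot":[0,0,0],"jaw":0.1},
  {"translation":[0,0,-0.04],"rot":[0,0,0],"jaw":0.1},
  {"translation":[0,0,-0.045],"rot":[0,0,0],"jaw":0.1},
  {"translation":[0,0,-0.048],"rot":[0,0,0],"jaw":0.1},
  {"translation":[0,0,-0.048],"rot":[0,0,0],"jaw":0.1},
  {"translation":[0,0,-0.048],"rot":[0,0,0],"jaw":0.1},
])

```text
t: 29.55
tool_pos: [446.0, 282.1, 188.8]
tool_rot: [-180.0, 0.0, -3.8]
wrist_force: [-2.8, -1.7, 10.7]
width: 55.1
grasp_force: 44.3
```

Call:
arm_command([
  {"translation":[0,0,0.003],"rot":[0,0,0],"jaw":0.1},
  {"translation":[0,0,0.003],"rot":[0,0,0],"jaw":0.35},
  {"translation":[0,0,0.003],"rot":[0,0,0],"jaw":0.6},
  {"translation":[0,0,0.003],"rot":[0,0,0],"jaw":0.6},
  {"translation":[0,0,0.1],"rot":[0,0,0],"jaw":0.6},
  {"translation":[0,0,0.3],"rot":[0,0,0],"jaw":0.6},
  {"translation":[0,0,0.5],"rot":[0,0,0],"jaw":0.6},
  {"translation":[0,0,0.65],"rot":[0,0,0],"jaw":0.6},
])

```text
t: 30.55
tool_pos: [446.2, 282.1, 321.0]
tool_rot: [-179.9, -0.1, -3.8]
wrist_force: [0.4, 0.5, -0.5]
width: 68.4
grasp_force: 0.0
```

Call:
arm_command([
  {"translation":[0.03,-0.2,0],"rot":[0,0,-0.04],"jaw":0.6},
  {"translation":[0.071,-0.4,0],"rot":[0,0,-0.079],"jaw":0.6},
  {"translation":[0.071,-0.6,0],"rot":[0,0,-0.079],"jaw":0.6},
  {"translation":[0.071,-0.8,0],"rot":[0,0,-0.079],"jaw":0.6},
  {"translation":[0.071,-0.9,0],"rot":[0,0,-0.079],"jaw":0.6},
  {"translation":[0.071,-0.9,0],"rot":[0,0,-0.079],"jaw":0.6},
  {"translation":[0.071,-0.9,0],"rot":[0,0,-0.079],"jaw":0.6},
  {"translation":[0.071,-0.9,0],"rot":[0,0,-0.079],"jaw":0.6},
])

```text
t: 31.55
tool_pos: [460.1, 103.3, 318.1]
tool_rot: [-180.0, -0.0, -10.7]
wrist_force: [0.7, 0.2, 0.9]
width: 68.6
grasp_force: 0.0
```

Call:
arm_command([
  {"translation":[0,-0.2,0],"rot":[0,0,0],"jaw":0.6},
  {"translation":[0,-0.4,0],"rot":[0,0,0],"jaw":0.6},
  {"translation":[0,-0.5,-0.1],"rot":[0,0,0],"jaw":0.6},
  {"translation":[0,-0.502,-0.17],"rot":[0,0,0],"jaw":0.6},
  {"translation":[0,-0.502,-0.17],"rot":[0,0,0],"jaw":0.6},
  {"translation":[0,-0.502,-0.17],"rot":[0,0,0],"jaw":0.6},
  {"translation":[0,-0.502,-0.17],"rot":[0,0,0],"jaw":0.6},
  {"translation":[0,-0.502,-0.17],"rot":[0,0,0],"jaw":0.6},
])

```text
t: 32.55
tool_pos: [460.3, 2.1, 284.2]
tool_rot: [-180.0, -0.0, -10.8]
wrist_force: [-0.4, 0.5, -0.2]
width: 68.3
grasp_force: 0.0
```

Run:
```python
from plant import readout, get_calibration, grab_frame
from h import *
s=readout.observe();print(s['tool_pos'],s['tool_rot'])
c=get_calibration("wrist");p,d=grab_frame("wrist")
z=cloud(c,d)[...,2];uv=proj(c,[[460.2,1.6,24]]);print(uv)
u,v=uv[0].round().astype(int);m=np.zeros_like(z,bool);m[max(0,v-80):v+80,u-80:u+80]=1
print("small",rect(c,m&(z>19)&(z<34),24))
c=get_calibration("top");p,d=grab_frame("top");z=cloud(c,d)[...,2];cv2.imwrite("pics/t4.png",p)
m=np.zeros_like(z,bool);m[250:325,105:175]=1;print("large",rect(c,m&(z>33),38), [np.nanmedian(z[v:v+8,u:u+8]) for u,v in((128,272),(150,272),(126,298),(148,298))])
g=p.min(2);k=np.zeros_like(m);k[255:290,125:155]=1;print("key",rect(c,k&(g<110)&(z>36),44))
cv2.imwrite("pics/t4c.png",cv2.resize(p[130:330,95:225],None,fx=4,fy=3,interpolation=cv2.INTER_CUBIC))
```

```text
[460.32328664   2.06458342 284.24473466] [-1.79981330e+02 -3.64326096e-02 -1.08221484e+01]
[[319.37882839 251.14610199]]
small (((460.7187805175781, 2.1697616577148438), (43.80470275878906, 58.25932312011719), 79.05326080322266), np.int32(5345))
large (((445.85455322265625, 281.2538757324219), (57.38404083251953, 68.95103454589844), 86.5577163696289), np.int32(1479)) [np.float64(38.158086697367025), np.float64(36.04038636876254), np.float64(37.76366558254142), np.float64(35.364054801671216)]
key (((465.90234375, 274.9733581542969), (6.390989303588867, 3.246959686279297), 2.7568349838256836), np.int32(13))
```

View pics/t4c.png

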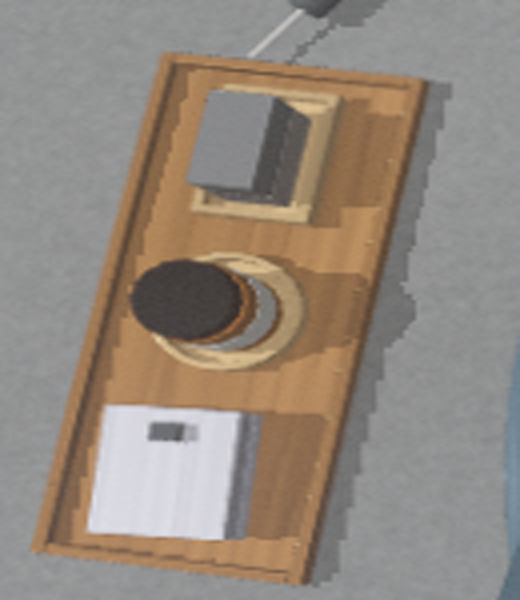

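The top view shows all three items in the caddy, with the large case square on the plate at (445.9,281.3). I check its flatness with a plane fit, using the bench as reference.

Run:
```python
from plant import get_calibration, grab_frame
from h import *
for cam_ in("top","side"):
    c=get_calibration(cam_);D=np.median([grab_frame(cam_)[1] for _ in range(4)],0);P=cloud(c,D)
    def fit(x,y,r,h,n):
        m=(np.abs(P[...,0]-x)<r)&(np.abs(P[...,1]-y)<r*.75)&(np.abs(P[...,2]-h)<4);q=P[m]
        A=np.c_[q[:,:2]-[x,y],np.ones(len(q))];s=np.linalg.lstsq(A,q[:,2],rcond=None)[0];print(cam_,n,len(q),np.degrees(s[:2]).round(2),s[2].round(2))
    fit(440,281,24,37,"large");fit(455,-134,22,25,"plain");fit(445,120,30,0,"bench")
    if cam_=="top":
        d0=np.load("pics/top0.npy");P=cloud(c,d0);fit(440,282,22,9.5,"plate0");fit(622,23,20,27,"large0")
```

```text
top large 649 [0.26 0.07] 37.5
top plain 555 [ 0.08 -0.22] 24.89
top bench 0 [0. 0.] 0.0
top plate0 522 [ 0.11 -0.18] 9.58
top large0 417 [0.1  1.11] 27.07
side large 614 [ 0.15 -0.54] 38.39
side plain 202 [-0.57  0.3 ] 25.35
side bench 660 [ 0.13 -0.19] 0.54
```

The large case lies flat at the right height. The small case is where expected, so I grasp it.

Call:
arm_command([
  {"translation":[0,0,-0.15],"rot":[0,0,0],"jaw":0.6},
  {"translation":[0,0,-0.3],"rot":[0,0,0],"jaw":0.6},
  {"translation":[0,0,-0.44],"rot":[0,0,0],"jaw":0.6},
  {"translation":[0,0,-0.52],"rot":[0,0,0],"jaw":0.6},
  {"translation":[0,0,-0.54],"rot":[0,0,0],"jaw":0.6},
  {"translation":[0,0,-0.54],"rot":[0,0,0],"jaw":0.3},
  {"translation":[0,0,-0.54],"rot":[0,0,0],"jaw":0},
  {"translation":[0,0,-0.54],"rot":[0,0,0],"jaw":-0.2},
])

```text
t: 34.05
tool_pos: [460.6, 1.6, 176.8]
tool_rot: [-180.0, -0.1, -10.9]
wrist_force: [-1.3, -0.5, 5.8]
width: 43.0
grasp_force: 41.2
```

Call:
arm_command([
  {"translation":[0,0,0],"rot":[0,0,0],"jaw":-0.2},
  {"translation":[0,0,0],"rot":[0,0,0],"jaw":-0.2},
  {"translation":[0,0,0.03],"rot":[0,0,0],"jaw":-0.2},
  {"translation":[0,0,0.1],"rot":[0,0,0],"jaw":-0.2},
  {"translation":[0,0,0.25],"rot":[0,0,0],"jaw":-0.2},
  {"translation":[0,0,0.4],"rot":[0,0,0],"jaw":-0.2},
  {"translation":[0,0,0.6],"rot":[0,0,0],"jaw":-0.2},
  {"translation":[0,0,0.7],"rot":[0,0,0],"jaw":-0.2},
])

```text
t: 35.05
tool_pos: [460.4, 1.6, 318.7]
tool_rot: [-179.9, -0.2, -10.9]
wrist_force: [0.1, 0.5, -2.6]
width: 43.1
grasp_force: 40.9
```

Call:
arm_command([
  {"translation":[-0.01,0.06,0],"rot":[0,0,0.01],"jaw":-0.2},
  {"translation":[-0.02,0.15,0],"rot":[0,0,0.02],"jaw":-0.2},
  {"translation":[-0.03,0.26,0],"rot":[0,0,0.03],"jaw":-0.2},
  {"translation":[-0.04,0.38,0],"rot":[0,0,0.04],"jaw":-0.2},
  {"translation":[-0.05,0.5,0],"rot":[0,0,0.05],"jaw":-0.2},
  {"translation":[-0.06,0.62,0],"rot":[0,0,0.06],"jaw":-0.2},
  {"translation":[-0.07,0.74,0],"rot":[0,0,0.07],"jaw":-0.2},
  {"translation":[-0.071,0.85,0],"rot":[0,0,0.081],"jaw":-0.2},
])

```text
t: 36.05
tool_pos: [444.9, 173.7, 314.8]
tool_rot: [180.0, 0.1, -3.4]
wrist_force: [0.9, -0.9, -1.7]
width: 42.8
grasp_force: 40.9
```

Call:
arm_command([
  {"translation":[0,0.1,0],"rot":[0,0,0],"jaw":-0.2},
  {"translation":[0,0.21,0],"rot":[0,0,0],"jaw":-0.2},
  {"translation":[0,0.32,0],"rot":[0,0,0],"jaw":-0.2},
  {"translation":[0,0.43,0],"rot":[0,0,0],"jaw":-0.2},
  {"translation":[0,0.51,0],"rot":[0,0,0],"jaw":-0.2},
  {"translation":[0,0.55,-0.05],"rot":[0,0,0],"jaw":-0.2},
  {"translation":[0,0.55,-0.15],"rot":[0,0,0],"jaw":-0.2},
  {"translation":[0,0.55,-0.25],"rot":[0,0,0],"jaw":-0.2},
])

```text
t: 37.05
tool_pos: [445.8, 281.2, 264.5]
tool_rot: [179.9, 0.0, -3.6]
wrist_force: [-0.1, -1.0, -1.9]
width: 43.3
grasp_force: 40.9
```

Call:
arm_command([
  {"translation":[0,0,-0.06],"rot":[0,0,0],"jaw":-0.2},
  {"translation":[0,0,-0.12],"rot":[0,0,0],"jaw":-0.2},
  {"translation":[0,0,-0.17],"rot":[0,0,0],"jaw":-0.2},
  {"translation":[0,0,-0.19],"rot":[0,0,0],"jaw":-0.2},
  {"translation":[0,0,-0.2],"rot":[0,0,0],"jaw":-0.2},
  {"translation":[0,0,-0.2],"rot":[0,0,0],"jaw":-0.2},
  {"translation":[0,0,-0.2],"rot":[0,0,0],"jaw":-0.2},
  {"translation":[0,0,-0.2],"rot":[0,0,0],"jaw":-0.2},
])

```text
t: 38.05
tool_pos: [446.0, 281.7, 226.1]
tool_rot: [-180.0, -0.0, -3.6]
wrist_force: [-0.5, -1.0, -0.4]
width: 42.9
grasp_force: 40.9
```

Run:
```python
from plant import readout, get_calibration, grab_frame
from h import *
p,d=grab_frame("side")
cv2.imwrite("pics/s3.png",cv2.resize(p[280:430,130:330],None,fx=4,fy=4,interpolation=cv2.INTER_CUBIC))
```

```text
(no output)
```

View pics/s3.png

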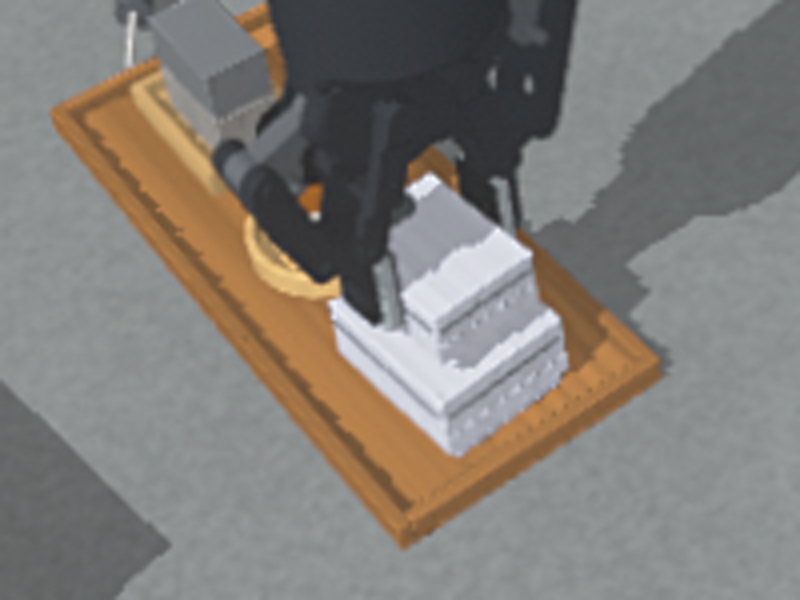

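The side view shows the small case centred and aligned above the large one, which lies flat on the plate. I lower it.

Call:
arm_command([
  {"translation":[0,0,-0.012],"rot":[0,0,0],"jaw":-0.2},
  {"translation":[0,0,-0.024],"rot":[0,0,0],"jaw":-0.2},
  {"translation":[0,0,-0.036],"rot":[0,0,0],"jaw":-0.2},
  {"translation":[0,0,-0.046],"rot":[0,0,0],"jaw":-0.2},
  {"translation":[0,0,-0.052],"rot":[0,0,0],"jaw":-0.2},
  {"translation":[0,0,-0.057],"rot":[0,0,0],"jaw":-0.2},
  {"translation":[0,0,-0.06],"rot":[0,0,0],"jaw":-0.2},
  {"translation":[0,0,-0.06],"rot":[0,0,0],"jaw":-0.2},
])

```text
t: 39.1
tool_pos: [445.9, 281.7, 214.9]
tool_rot: [-180.0, 0.0, -3.6]
wrist_force: [-3.5, -3.0, 11.7]
width: 43.1
grasp_force: 42.4
```

Call:
arm_command([
  {"translation":[0,0,0.003],"rot":[0,0,0],"jaw":-0.2},
  {"translation":[0,0,0.003],"rot":[0,0,0],"jaw":0.1},
  {"translation":[0,0,0.003],"rot":[0,0,0],"jaw":0.4},
  {"translation":[0,0,0.003],"rot":[0,0,0],"jaw":0.4},
  {"translation":[0,0,0.1],"rot":[0,0,0],"jaw":0.4},
  {"translation":[0,0,0.3],"rot":[0,0,0],"jaw":0.4},
  {"translation":[0,0,0.5],"rot":[0,0,0],"jaw":0.4},
  {"translation":[0,0,0.6],"rot":[0,0,0],"jaw":0.4},
])

```text
t: 40.1
tool_pos: [446.4, 281.9, 336.0]
tool_rot: [-179.9, -0.1, -3.6]
wrist_force: [0.1, -0.5, -1.2]
width: 59.4
grasp_force: 0.0
```

Call:
arm_command([
  {"translation":[0,-0.2,0],"rot":[0,0,0],"jaw":0.4},
  {"translation":[0,-0.4,0],"rot":[0,0,0],"jaw":0.4},
  {"translation":[0,-0.6,0],"rot":[0,0,0],"jaw":0.4},
  {"translation":[0,-0.8,0],"rot":[0,0,0],"jaw":0.4},
  {"translation":[0,-1,0],"rot":[0,0,0],"jaw":0.4},
  {"translation":[0,-1,0],"rot":[0,0,0],"jaw":0.4},
  {"translation":[0,-1,0],"rot":[0,0,0],"jaw":0.4},
  {"translation":[0,-1,0],"rot":[0,0,0],"jaw":0.4},
])

```text
t: 41.1
tool_pos: [446.0, 82.8, 333.9]
tool_rot: [-180.0, -0.0, -3.5]
wrist_force: [-0.3, 0.0, 1.1]
width: 59.5
grasp_force: 0.0
```

Run:
```python
from plant import get_calibration, grab_frame
from h import *
c=get_calibration("top");F=[grab_frame("top") for _ in range(4)];p=F[0][0];P=cloud(c,np.median([f[1] for f in F],0));z=P[...,2]
m=np.zeros_like(z,bool);m[250:325,100:180]=1;print("small",rect(c,m&(z>56),62))
k=(np.abs(P[...,0]-438)<18)&(np.abs(P[...,1]-281)<16)&(np.abs(z-61)<5);q=P[k]
s=np.linalg.lstsq(np.c_[q[:,:2]-[438,281],np.ones(len(q))],q[:,2],rcond=None)[0];print(len(q),np.degrees(s[:2]),s[2])
m[:]=0;m[200:262,120:190]=1;print("jar",rect(c,m&(z>60),67))
m[:]=0;m[155:207,125:190]=1;print("stone",rect(c,m&(z>51),57))
a=cv2.resize(p[130:330,95:225],None,fx=3,fy=3,interpolation=cv2.INTER_CUBIC);b=cv2.resize(grab_frame("side")[0][270:420,130:330],None,fx=2,fy=4)
cv2.imwrite("pics/f.png",np.hstack([a,b]))
```

```text
small (((445.6527099609375, 267.7341003417969), (114.49934387207031, 128.40634155273438), 0.9877544045448303), np.int32(6000))
0 [0. 0.] 0.0
jar (((529.7677612304688, 245.6794891357422), (93.60652923583984, 109.715087890625), 2.431358575820923), np.int32(3680))
stone (((621.2431640625, 255.73715209960938), (29.69451332092285, 52.15841293334961), 82.53665924072266), np.int32(569))
```

View pics/f.png

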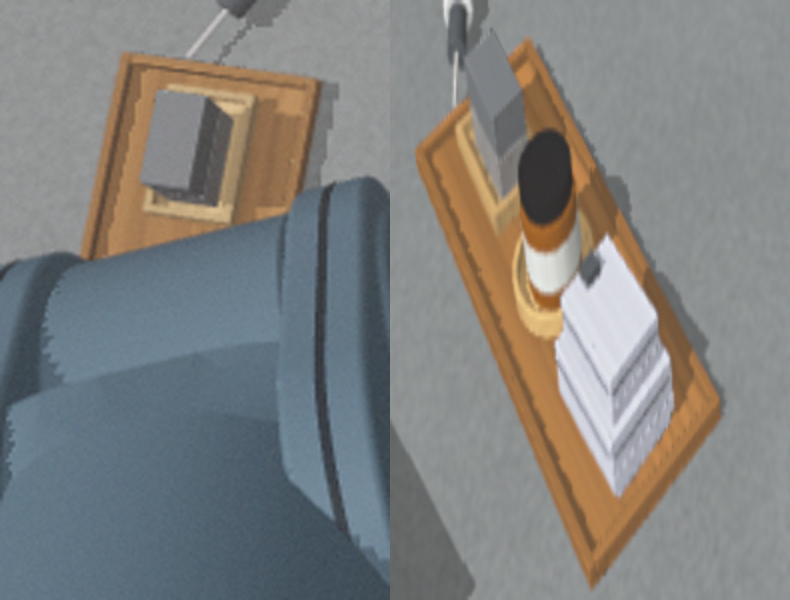

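The side view shows the jar, the stone and the two cases all seated, with the robot clear. I run one flatness check on the small case from the side camera, and hand in if it passes.

Run:
```python
from plant import get_calibration, grab_frame, r
from h import *
c=get_calibration("side");P=cloud(c,np.median([grab_frame("side")[1] for _ in range(4)],0));z=P[...,2]
k=(np.abs(P[...,0]-438)<16)&(np.abs(P[...,1]-281)<15)&(np.abs(z-62)<5);q=P[k]
s=np.linalg.lstsq(np.c_[q[:,:2]-[438,281],np.ones(len(q))],q[:,2],rcond=None)[0];print(len(q),np.degrees(s[:2]),s[2])
m=np.zeros_like(z,bool);m[300:420,200:330]=1;print(rect(c,m&(z>57)&(z<72),62))
if abs(np.degrees(s[:2])).max()<2 and abs(s[2]-62)<2: print(r.sign_off())
```

```text
340 [-0.5093916   2.47379053] 62.1499853553323
(((443.93817138671875, 282.90423583984375), (45.594261169433594, 64.1939926147461), 85.73106384277344), np.int32(1013))
```

Call:
arm_command([
  {"translation":[0,-0.2,0],"rot":[0,0,0],"jaw":0.4},
  {"translation":[0,-0.4,0],"rot":[0,0,0],"jaw":0.4},
  {"translation":[0,-0.6,0],"rot":[0,0,0],"jaw":0.4},
  {"translation":[0,-0.8,0],"rot":[0,0,0],"jaw":0.4},
  {"translation":[0,-1,0],"rot":[0,0,0],"jaw":0.4},
  {"translation":[0,-1,0],"rot":[0,0,0],"jaw":0.4},
  {"translation":[0,-1,0],"rot":[0,0,0],"jaw":0.4},
  {"translation":[0,-1,0],"rot":[0,0,0],"jaw":0.4},
])

```text
t: 42.55
tool_pos: [446.1, -117.2, 333.8]
tool_rot: [-180.0, 0.0, -3.5]
wrist_force: [-0.2, -0.3, 0.6]
width: 60.0
grasp_force: 0.0
```

Run:
```python
from plant import get_calibration, grab_frame, r
from h import *
for n in("top","side"):
    c=get_calibration(n);F=[grab_frame(n)[1] for _ in range(8)];P=cloud(c,np.median(F,0));z=P[...,2]
    for x0 in(436,444):
      for ry in(10,15):
        k=(np.abs(P[...,0]-x0)<16)&(np.abs(P[...,1]-281.5)<ry)&(np.abs(z-61.5)<3.5);q=P[k]
        s=np.linalg.lstsq(np.c_[q[:,:2]-[x0,281],np.ones(len(q))],q[:,2],rcond=None)[0];print(n,len(q),np.degrees(s[:2]).round(2),s[2].round(2))
    if n=="top":
        m=np.zeros_like(z,bool);m[250:325,100:180]=1;print("small",rect(c,m&(z>56),62))
        m[:]=0;m[200:262,120:190]=1;print("jar",rect(c,m&(z>60),67))
```

```text
top 266 [ 0.01 -0.22] 61.52
top 400 [ 0.02 -0.06] 61.5
top 256 [0.32 0.13] 61.51
top 384 [0.28 0.12] 61.51
small (((445.4043884277344, 280.407958984375), (45.94987487792969, 59.313209533691406), 86.29161834716797), np.int32(1108))
jar (((534.1766967773438, 267.98602294921875), (42.41768264770508, 41.491722106933594), 46.170955657958984), np.int32(576))
side 231 [-0.56  3.63] 62.16
side 351 [-0.29  2.24] 62.14
side 221 [-0.43  3.76] 62.06
side 338 [-0.19  2.25] 62.09
```

From the top view the small case is flat to within 0.3°. It sits 24.0 mm above the large case and within 1 mm of its centre, so it is seated over the key. The side camera's slope is noise from its oblique view. I hand in.

```bash
python3 -c "
from plant import r
print(r.sign_off())"
```

```text
the job is handed in; nothing more can be done
None
```

I handed the job in at about 43 s of the 128 s allowed: the jar and stone stand in their pockets, both keyed cases are stacked flat and square on the plate, and I left the plain case and wide jar alone. The sign-off gave no verdict.

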